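Dress the edge of a clamped plate on a flexure stage with a file

ROBOT

A 6-joint arm with a two-finger parallel gripper is mounted at the origin on the work surface. World frame = base frame: x ahead of the robot, y to its left, z up, the work surface at z = 0. Lengths are in m, angles in degrees, forces in N, time in s.
With the tool pointing down it reaches from about 0.375 to 0.975 m from the base axis. Payload 3.8 kg.
Tool frame: the origin (TCP) lies at the very end of the fingers, on their centre line; the grasp point (between the pads) lies 19 mm behind it; z points along the fingers, y is the line along which they close (so a half turn about z gives the same grasp; the last joint's range is limited). The gripper opens to 85 mm and grips with 20 to 120 N. Pads are 22 mm wide; open, the fingers measure 114 mm over their backs; the gripper's body (76 mm by 85 mm) begins 54 mm behind the grasp point. The pads swing forward as they close: fully open they stand 13 mm farther back than shut.
Start: joints at [-66.916, 15.12, 91.902, -0, 72.978, -2.114], TCP at [0.287, -0.611, 0.231] pointing down, gripper open.
Joint ranges: [-150.88, 150.88], [-54.13, 125.18], [17.81, 147.31], [-75.09, 255.09], [0, 152.58], [-146.25, 146.25]. Speed limits (degrees/s): [147.25, 147.25, 180, 180, 180, 180].

INTERFACE

Orientations are given as a 3x3 rotation matrix whose columns are the frame's x, y, z axes.
In Python, from station import * gives the robot as it stands.
- The arm moves only by the tool servo_tool, never from a script. Its argument "commands" is a list of rows, each a list of 3 entries, a list of its own where there are three numbers: the finger opening in m, from 0 to 0.0854, then the shift along the tool's x, y, z in parts of the range, where 1.0 means 0.25 m, then the turn about the tool's z in a scale on which 1.0 is 120 degrees. A call has 1 to 8 rows; each row is the pose to reach, as a shift and turn from the pose commanded when the call began, along the tool's axes at that moment; what a row does not reach only later rows make up. A row lasts 1/12 s, in which the tool goes at most 41.7 mm and 7.16 degrees, less where a joint would pass 70% of its speed; a pose out of reach is approached as far as the arm can. No shift or turn number may pass 1 either way. A call with a gripper value outside its range is refused whole. The fingers move at their own pace and stop on an object; "force" is the grip in N (left out, the last holds). Time passes only in rows, so rows that repeat a pose let the fingers close. It gives the time, the measured TCP pose, the force, the opening and the grip force at its end, in the units of the state.
- get_obs(): the state, without advancing time (a new reading comes with each control period).
- get_image(name): name is "side" or "top" or "wrist"; returns a dict with "img" (420x560x3 uint8, red, green, blue), "fx", "fy", "cx", "cy" (pixels), "world_from_camera" (4x4, takes a point from camera to world coordinates). Camera axes: x right, y down, z forward; pixel columns grow to the right and rows downward; lengths in m; the calibration is good to about 2 mm. A picture is of the moment at which its call begins. There is no depth.
- finish_job(): hands the job in; it is judged then, once.
The state is a dict: "t": time; "q": joint angles; "dq": joint speeds; "effort": joint torques, N m; "ee_pos": TCP position; "eef_rot": TCP orientation; "ft_force": force on the tool from outside, world axes, zero at the start; "moment": the same for the moment, N m; "width": finger opening in m; "finger_force": force on a finger pad.
Only numpy, scipy, OpenCV 4.12 (cv2) and the standard library are available. Lean on these libraries where they do the work, as an engineer would, in place of code of your own. Each camera call takes 0.05 s, during which the arm holds its last target. There are 200 camera calls.

TASK

Take the file by its orange handle and dress the top edge of the aluminium plate in the blue vise with at least three full forward strokes: each starts with the edge under the front third of the blade, is pushed away from the robot, square across the edge, level and under a steady press of about 8 N, until the edge is under the rear third, and then the file is lifted clear before it comes back. Never drag the file backwards on the edge, and never load the delicate stage with more than 20 N. Then lay the file gently, teeth down, along the middle of the dark blue mat, let go, and leave the screwdriver, the lens post and the jar where they are.

Things in the scene. Friction and masses are not known exactly. Their poses are not given: they have to be found in the camera images.
- file: Hand file block, mass about 0.25 to 0.45 kg: a flat steel blade 130 (x) x 36 (y) x 7 mm with teeth on its whole underside, and on top of it an upright orange handle rib 70 long (x) x 18 thick (y), from 7 to 53 mm above the underside, centred. Origin: centre of the underside; x along the blade towards its front end, which points away from the robot, z up. Starts teeth down on the mat.
- mat: Dark blue flat tool mat, fixed, 200 (x) x 90 (y) x 4 mm thick. Origin: centre of its underside, on the table; x along its length.
- stage: Black square flexure stage, 170 x 170 x 40 mm, fixed. Origin: centre of its underside; its +x is the forward direction of the strokes (away from the robot), z up. It carries a sprung platform (125 x 125 mm, top 46 mm above the table), the blue vise and the plate, all part of the stage. Under load vise and plate sink 0.2 mm per N and spring back.
- jaw (a point): Centre of the top of the vise jaws (53 x 50 mm), 86 mm above the table unloaded; axes as the stage. Here an upright plate is clamped, 5 mm thick (x, centred on this point), 30 mm wide (y), its level top edge along y. The edge stands proud of the jaws by 16 to 28 mm, differing from job to job and not measured: find it by feel.
- platform (a joint): Horizontal give of the sprung platform (with vise and plate) along the stage's x, m: 0 unloaded, + when the file pushes it forwards, - when dragged backwards; 0.33 mm per N. In a stroke it shows the friction of the file.
- screwdriver: Loose screwdriver with a yellow handle, lying on the table about 0.2 m long, beyond the stage; leave it.
- lens_post: Loose lens on a steel post with a black round foot 32 mm wide, 80 mm tall, to the left (+y); origin: centre of its underside; leave it.
- jar: Loose amber jar 56 mm wide, 70 mm tall, to the right (-y); origin: centre of its underside; leave it.
There are look-alikes about, which are no part of the job. Several things have the shape of the mat; the one meant has the colours described above. What is shaped like the file but brown is not meant.

How it is judged (in metres and radians):
On the way, in this order (a step that is already met when the one before it is completed fails the run):
1. first stroke: the file rests on the plate's edge under the front third of the blade (contact force between file and stage above 2 N and z of file in the frame of jaw above 0.012 m and x of file in the frame of jaw below -0.02 m), for 0.05 s.
2. first stroke: half way, pushing forwards under load, level and square across the edge (contact force between file and stage above 2 N and z of file in the frame of jaw above 0.012 m and angle between the x axis of file and the x axis of stage, either way round below 0.2 rad and angle between file's own z axis and vertical below 0.12 rad and y of file in the frame of jaw between -0.012 and 0.012 m and value of joint platform above 0.0006 m and x of file in the frame of jaw between -0.008 and 0.01 m), for 0.02 s.
3. first stroke: the rear third of the blade reaches the edge, still pushing forwards under load (contact force between file and stage above 2 N and z of file in the frame of jaw above 0.012 m and angle between the x axis of file and the x axis of stage, either way round below 0.2 rad and angle between file's own z axis and vertical below 0.12 rad and y of file in the frame of jaw between -0.012 and 0.012 m and value of joint platform above 0.0006 m and x of file in the frame of jaw above 0.02 m), for 0.02 s.
4. second stroke: the file rests on the plate's edge under the front third of the blade (all of step 1), for 0.05 s.
5. second stroke: half way, pushing forwards under load, level and square across the edge (all of step 2), for 0.02 s.
6. second stroke: the rear third of the blade reaches the edge, still pushing forwards under load (all of step 3), for 0.02 s.
7. third stroke: the file rests on the plate's edge under the front third of the blade (all of step 4), for 0.05 s.
8. third stroke: half way, pushing forwards under load, level and square across the edge (all of step 5), for 0.02 s.
9. third stroke: the rear third of the blade reaches the edge, still pushing forwards under load (all of step 6), for 0.02 s.
10. the file is lifted clear of the edge after the last stroke (contact force between file and stage below 0.01 N and x of file in the frame of jaw above 0 m), for 0.05 s.
At the end, for the whole second after the job is handed in: After three full strokes the file lies released and still, teeth down (within 0.08 rad of level) on the mat, its centre within 30 mm lengthwise and 20 mm sideways of the mat's middle, its length within 0.25 rad of the mat's; the bystanders are within 15 mm of where they stood (x of file in the frame of mat between -0.03 and 0.03 m and y of file in the frame of mat between -0.02 and 0.02 m and z of file in the frame of mat between 0.001 and 0.007 m and angle between file's own z axis and vertical below 0.08 rad and angle between the x axis of file and the x axis of mat, either way round below 0.25 rad and linear speed of file below 0.02 m/s and contact force between file and the fingers below 0.01 N and contact force between file and stage below 0.01 N); the robot touches nothing.
It fails at once if the file is dragged backwards on the edge (a backward pull of more than about 1.5 N on the platform: joint below -0.5 mm) (value of joint platform below -0.0005 m).
It fails at once if the stage is loaded with more than 20 N by the file (contact force between file and stage above 20 N).
It fails at once if the file is dropped (falls out of the fingers at over 0.4 m/s, a fall of about 8 mm) or slammed on the mat (over 100 N) (contact force between file and mat above 100 N or (linear speed of file above 0.4 m/s and contact force between file and the fingers below 0.01 N)).
It fails at once if the screwdriver, the lens post or the jar is moved by more than 15 mm (distance of any of screwdriver, lens_post, jar from where it was at the start of the episode above 0.015 m).
It also fails if it takes over 72 s, if anything falls off the work surface, if the arm or the gripper's body presses on something with over 40 N, if the wrist force passes 120 N, or if a joint passes its speed limit or range.

## Working session

There is one attempt and no reset: what is moved stays moved. The work goes in short steps, Python scripts to look and compute and a tool call to move; the robot and the scene stay as the last step left them, time stands still between calls to the robot, and variables do not carry over. Pictures are saved under pics/ and viewed, at most 10 in all, crops included, and the job is handed in when it is done.

Besides the shell and the picture viewer there is one more tool, called after "Request:" as name(argument=value, ...), one argument or row to a line, values as JSON. servo_tool: Moves the arm, as the interface text tells. Its arguments: {"type":"object","properties":{"commands":{"type":"array","items":{"type":"array"}},"force":{"type":"number"}},"required":["commands"]}

```bash
mkdir -p pics; ls
cat > h.py <<'E'
from station import *
import numpy as np, cv2
def snap(n,f):
    d=get_image(n); cv2.imwrite('pics/'+f+'.png',d['img'][:,:,::-1]); np.savez('pics/'+f+'.npz',**{k:d[k] for k in d}); return d
def px2w(f,u,v,z):
    d=np.load('pics/'+f+'.npz'); T=d['world_from_camera']
    r=T[:3,:3]@np.array([(u-d['cx'])/d['fx'],(v-d['cy'])/d['fy'],1]); o=T[:3,3]
    return o+r*(z-o[2])/r[2]
E
python3 - <<'E'
from h import *
for n in ['top','side']:
    d=snap(n,n+'1'); print(n,d['fx'],d['world_from_camera'].round(3).tolist())
o=get_obs(); print(o)
E
```

```text
pics
top 480.99905436987115 [[0.003, -0.995, 0.105, 0.496], [-1.0, -0.004, -0.01, -0.003], [0.011, -0.105, -0.994, 1.078], [0.0, 0.0, 0.0, 1.0]]
side 412.653884824664 [[-0.94, -0.247, 0.237, 0.363], [-0.342, 0.647, -0.681, 0.635], [0.014, -0.721, -0.693, 0.733], [0.0, 0.0, 0.0, 1.0]]
{'t': 0.1, 'q': array([-6.69149731e+01,  1.51672362e+01,  9.19733498e+01, -1.20996360e-03,
        7.29762488e+01, -2.11426346e+00]), 'dq': array([-0.01422314, -0.0573406 , -0.20027011,  0.06992911,  0.03272297,
        0.04248367]), 'effort': array([-2.00123900e-04, -5.16709721e+01, -3.68589771e+01, -1.39223671e-04,
        6.31834060e-03,  3.27224711e-06]), 'ee_pos': array([ 0.28712917, -0.61016586,  0.2300591 ]), 'eef_rot': array([[ 9.04829707e-01,  4.25772864e-01, -8.18120440e-04],
       [ 4.25773646e-01, -9.04827781e-01,  1.86794746e-03],
       [ 5.50632391e-05, -2.03850848e-03, -9.99997921e-01]]), 'ft_force': array([-0.72621501, -0.09589317, -0.51989618]), 'moment': array([ 0.0506479 , -0.03378528,  0.0182709 ]), 'finger_force': 0.0, 'width': 0.0851327401308831}
```

View pics/top1.png

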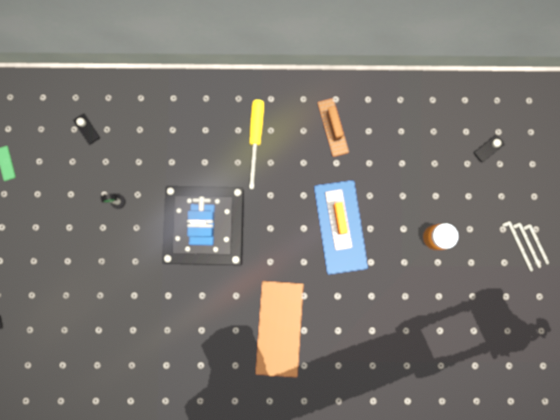

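View pics/side1.png

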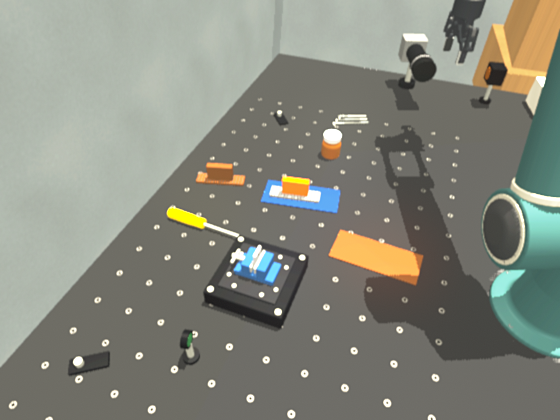

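The top view shows the file at about (341,219) on the blue mat, with its front pointing up. The stage is at about (204,226), and the screwdriver, jar and lens post are clear of the route. I'll enlarge that area.

Run:
```python
import cv2
a=cv2.imread('pics/top1.png')[175:280,155:255]; b=cv2.imread('pics/top1.png')[175:280,310:370]
cv2.imwrite('pics/c1.png',cv2.resize(cv2.hconcat([a,b]),None,fx=5,fy=5,interpolation=cv2.INTER_CUBIC))
```

```text
(no output)
```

View pics/c1.png

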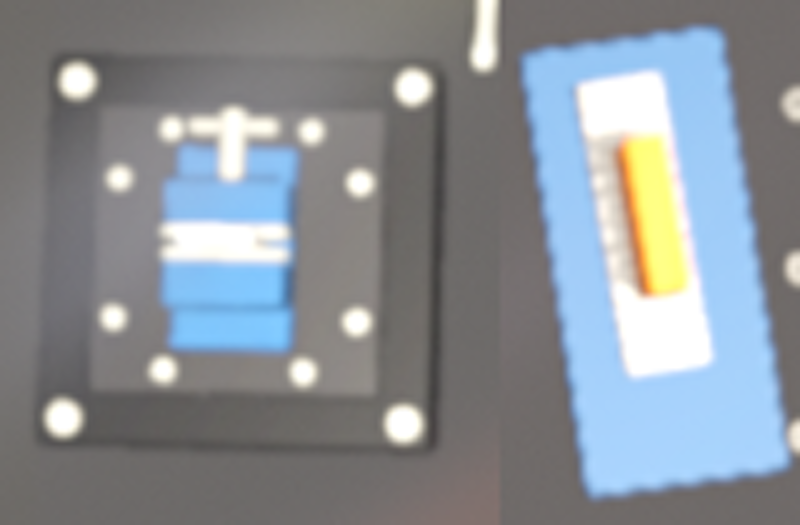

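Run:
```python
from h import *
def P(u,v,z):
    U=155+(u+.5)/5-.5 if u<500 else 310+(u-500+.5)/5-.5
    return px2w('top1',U,175+(v+.5)/5-.5,z)
def quad(n,c,z):
    p=np.array([P(u,v,z) for u,v in c])  # TL TR BR BL
    x=(p[0]+p[1]-p[2]-p[3])[:2]/2; y=(p[0]+p[3]-p[1]-p[2])[:2]/2
    print(n,p.mean(0).round(4),'L',np.linalg.norm(x).round(4),np.linalg.norm(y).round(4),'yaw',np.degrees(np.arctan2(x[1],x[0])).round(2),np.degrees(np.arctan2(-y[0],y[1])).round(2))
quad('screws',[(77,81),(412,88),(403,424),(63,417)],.041)
quad('stagetop',[(53,56),(441,66),(430,448),(38,441)],.040)
quad('plat',[(98,107),(383,110),(378,397),(90,390)],.046)
quad('jaw',[(165,180),(295,182),(290,305),(163,305)],.086)
quad('plate',[(176,226),(275,226),(275,257),(176,257)],.108)
quad('mat',[(522,53),(722,27),(792,463),(590,497)],.004)
quad('blade',[(577,87),(660,70),(712,360),(628,377)],.011)
quad('handle',[(627,138),(661,134),(687,290),(652,296)],.057)
```

```text
screws [0.5787 0.1467 0.041 ] L 0.1456 0.1456 yaw -0.86 -0.98
stagetop [0.5789 0.1461 0.04  ] L 0.1663 0.1684 yaw -0.84 -1.04
plat [0.5788 0.1467 0.046 ] L 0.1229 0.123 yaw -0.21 -0.78
jaw [0.5787 0.1447 0.086 ] L 0.0514 0.053 yaw -0.49 -0.23
plate [0.5774 0.1425 0.108 ] L 0.0126 0.0399 yaw 1.13 0.22
mat [ 0.5799 -0.1581  0.004 ] L 0.1998 0.0915 yaw 8.29 8.67
blade [ 0.5951 -0.1518  0.011 ] L 0.1317 0.0382 yaw 9.46 11.73
handle [ 0.5945 -0.1508  0.057 ] L 0.0681 0.0149 yaw 8.59 8.47
```

```bash
cat >> h.py <<'E'
def go(p,yaw=None):
    o=get_obs(); R=o['eef_rot']; d=R.T@(np.array(p)-o['ee_pos'])
    y0=np.degrees(np.arctan2(R[1,0],R[0,0]))
    print('t',o['t'],'pos',o['ee_pos'].round(4),'yaw',y0.round(2),'F',o['ft_force'].round(2),'w',round(o['width'],4),'shift',d.round(4),'turn',None if yaw is None else round(y0-yaw,2))
E
python3 -c "
from h import *
go([.595,-.151,.16],9)"
```

```text
t 0.1 pos [ 0.2871 -0.6102  0.2301] yaw 25.2 F [-0.73 -0.1  -0.52] w 0.0851 shift [ 0.4741 -0.2842  0.0707] turn 16.2
```

The manual's scale: shifts go in shares of 0.25 m and turns go in shares of 120 degrees. Converting my numbers, 0.237 m / 0.25 = 0.948, 0.035 m / 0.25 = 0.14, 16.2 degrees / 120 = 0.135.

Request:
servo_tool(
  commands=[
    [0.0854,[0.12,-0.072,0.008],0.0167],
    [0.0854,[0.24,-0.144,0.02],0.0333],
    [0.0854,[0.36,-0.216,0.04],0.05],
    [0.0854,[0.48,-0.288,0.06],0.0667],
    [0.0854,[0.6,-0.36,0.08],0.0833],
    [0.0854,[0.72,-0.432,0.1],0.1],
    [0.0854,[0.84,-0.504,0.12],0.1167],
    [0.0854,[0.948,-0.568,0.14],0.135],
  ],
)

```text
t: 0.77
ee_pos: [0.4419, -0.3792, 0.1956]
eef_rot: [[0.988, 0.155, -0.0], [0.155, -0.988, 0.001], [-0.0, -0.001, -1.0]]
ft_force: [0.3, -0.5, -0.4]
width: 0.0851
finger_force: 0.0
```

```bash
python3 -c "
from h import *
go([.595,-.151,.16],9)"
```

```text
t 0.7667 pos [ 0.4419 -0.3792  0.1956] yaw 8.91 F [ 0.28 -0.47 -0.42] w 0.0851 shift [ 0.1866 -0.2017  0.0357] turn -0.09
```

Request:
servo_tool(
  commands=[
    [0.06,[0.1,-0.108,0.02],0],
    [0.06,[0.2,-0.216,0.04],0],
    [0.06,[0.3,-0.324,0.06],0],
    [0.06,[0.4,-0.432,0.08],0],
    [0.06,[0.5,-0.54,0.1],0],
    [0.06,[0.6,-0.648,0.12],0],
    [0.06,[0.7,-0.756,0.14],0],
    [0.06,[0.746,-0.806,0.142],0],
  ],
)

```text
t: 1.43
ee_pos: [0.5949, -0.1492, 0.1591]
eef_rot: [[0.987, 0.159, -0.001], [0.159, -0.987, 0.002], [-0.001, -0.002, -1.0]]
ft_force: [0.1, -0.0, -0.0]
width: 0.0599
finger_force: 0.0
```

```bash
python3 -c "
from h import *
go([.595,-.151,.16],9)
d=snap('wrist','w1');print(d['world_from_camera'].round(3).tolist())
snap('top','top2')
"
```

```text
t 1.4333 pos [ 0.5949 -0.1492  0.1591] yaw 9.13 F [ 0.07 -0.03 -0.03] w 0.0599 shift [-0.0002  0.0018 -0.0009] turn 0.13
[[0.159, -0.949, -0.274, 0.664], [-0.987, -0.153, -0.041, -0.138], [-0.003, 0.277, -0.961, 0.301], [0.0, 0.0, 0.0, 1.0]]
```

View pics/w1.png

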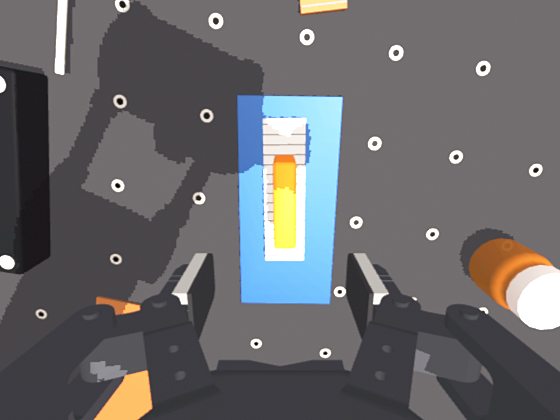

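The wrist view shows the file clearly: the blade runs from (263–306,118) to (265–304,260), the handle top from (274–296,164) to (275–296,247), and the mat corners are at (238,96), (342,97), (331,303) and (242,303).

Run:
```python
from h import *
def quad(n,c,z):
    p=np.array([px2w('w1',u,v,z) for u,v in c])
    x=(p[0]+p[1]-p[2]-p[3])[:2]/2; y=(p[0]+p[3]-p[1]-p[2])[:2]/2
    print(n,p.mean(0).round(4),'L',np.linalg.norm(x).round(4),np.linalg.norm(y).round(4),'yaw',np.degrees(np.arctan2(x[1],x[0])).round(2),np.degrees(np.arctan2(-y[0],y[1])).round(2))
quad('mat',[(238,96),(342,97),(331,303),(242,303)],.004)
quad('blade',[(263,119),(306,118),(304,260),(265,260)],.011)
quad('handle',[(274,164),(296,164),(296,247),(275,247)],.057)
go([.595,-.151,.0185],9)
```

```text
mat [ 0.5787 -0.1582  0.004 ] L 0.1981 0.0889 yaw 8.58 8.92
blade [ 0.5943 -0.1522  0.011 ] L 0.1296 0.0365 yaw 9.35 9.81
handle [ 0.5951 -0.1522  0.057 ] L 0.0656 0.0163 yaw 9.71 9.18
t 1.5333 pos [ 0.5949 -0.1501  0.1597] yaw 9.23 F [-0.41  0.08  0.93] w 0.0597 shift [1.000e-04 1.100e-03 1.412e-01] turn 0.23
```

Request:
servo_tool(
  commands=[
    [0.06,[0,0.004,0.08],0],
    [0.06,[0,0.0068,0.2],0],
    [0.06,[0,0.0068,0.32],0],
    [0.06,[0,0.0068,0.42],0],
    [0.06,[0,0.0068,0.5],0],
    [0.06,[0,0.0068,0.548],0],
    [0.06,[0,0.0068,0.564],0],
    [0.06,[0,0.0068,0.564],0],
  ],
)

```text
t: 2.2
ee_pos: [0.5932, -0.1553, 0.0187]
eef_rot: [[0.988, 0.156, -0.002], [0.156, -0.988, 0.001], [-0.002, -0.001, -1.0]]
ft_force: [0.3, -1.0, -0.4]
width: 0.0601
finger_force: 0.0
```

Request:
servo_tool(
  commands=[
    [0.03,[0,0,0],0],
    [0.02,[0,0,0],0],
    [0.01,[0,0,0],0],
    [0.0,[0,0,0],0],
    [0,[0,0,0],0],
    [0,[0,0,0],0],
    [0,[0,0,0],0],
    [0,[0,0,0],0],
  ],
  force=110,
)

```text
t: 2.87
ee_pos: [0.5958, -0.1551, 0.0218]
eef_rot: [[0.988, 0.157, 0.003], [0.157, -0.988, -0.001], [0.003, 0.001, -1.0]]
ft_force: [-0.9, 0.6, 6.5]
width: 0.0171
finger_force: 108.1
```

```bash
python3 -c "
from h import *
go([.5787-.027-.015,.146,.20],-0.9)
print(get_obs()['moment'],get_obs()['finger_force'])"
```

```text
t 2.8667 pos [ 0.5958 -0.1551  0.0218] yaw 9.0 F [-0.87  0.56  6.51] w 0.0171 shift [-0.0107 -0.3064 -0.1786] turn 9.9
[ 0.2434932   0.17267474 -0.04478335] 108.14049124717712
```

Request:
servo_tool(
  commands=[
    [0,[0,0,-0.016],0],
    [0,[0,0,-0.048],0],
    [0,[0,0,-0.12],0],
    [0,[0,0,-0.22],0],
    [0,[0,0,-0.34],0],
    [0,[0,0,-0.46],0],
    [0,[0,0,-0.56],0],
    [0,[0,0,-0.6],0],
  ],
)

```text
t: 3.53
ee_pos: [0.5963, -0.1555, 0.1745]
eef_rot: [[0.988, 0.156, 0.006], [0.156, -0.988, -0.002], [0.006, 0.003, -1.0]]
ft_force: [0.9, -0.6, -3.3]
width: 0.0167
finger_force: 107.4
```

In the tool's units: -0.15 m / 0.25 = -0.6, -0.006 m / 0.25 = -0.024, 9.9 degrees / 120 = 0.0825.

Request:
servo_tool(
  commands=[
    [0,[0,-0.04,0],0],
    [0,[0,-0.12,0],0.0083],
    [0,[0,-0.24,-0.012],0.0167],
    [0,[0,-0.36,-0.024],0.0333],
    [0,[-0.012,-0.46,-0.04],0.05],
    [0,[-0.02,-0.54,-0.04],0.0667],
    [0,[-0.02,-0.592,-0.04],0.075],
    [0,[-0.02,-0.6,-0.04],0.0825],
  ],
)

```text
t: 4.2
ee_pos: [0.5631, -0.0044, 0.1768]
eef_rot: [[1.0, -0.014, -0.005], [-0.014, -1.0, 0.002], [-0.005, -0.002, -1.0]]
ft_force: [0.8, 0.1, -3.8]
width: 0.0165
finger_force: 107.8
```

Run:
```python
from h import *
go([.5787-.04,.146,.20],-0.9)
print(get_obs()['moment'],get_obs()['finger_force'])
d=snap('side','s2');d=snap('wrist','w2')
go([.5787-.04,.146,.20],-0.9)
a=cv2.imread('pics/s2.png')[100:350,150:400]; b=cv2.imread('pics/w2.png')
cv2.imwrite('pics/c2.png',cv2.hconcat([cv2.resize(a,(420,420)),cv2.resize(b[:,90:470],(380,420))]))
```

```text
t 4.2 pos [ 0.5631 -0.0044  0.1768] yaw -0.82 F [ 0.84  0.13 -3.77] w 0.0165 shift [-0.0267 -0.15   -0.0228] turn 0.08
[-0.01415449 -0.01922275  0.0009495 ] 107.78257012367249
t 4.3 pos [ 0.5642 -0.0065  0.1775] yaw -0.8 F [-0.21 -0.53 -2.47] w 0.0167 shift [-0.0277 -0.1521 -0.0224] turn 0.1
```

View pics/c2.png

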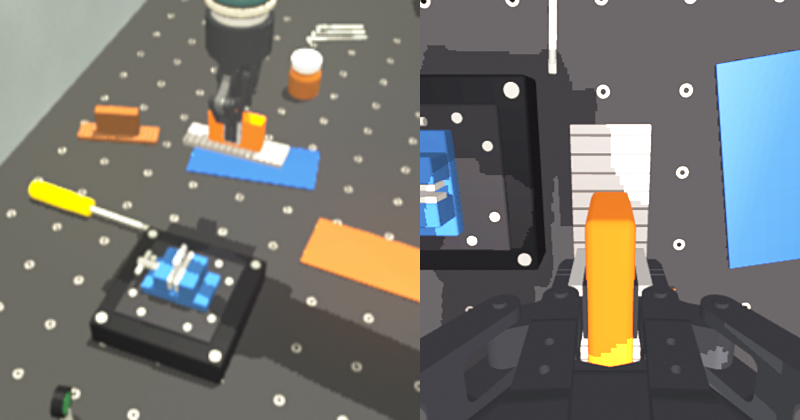

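The file is held straight. In the wrist view its front blade corners are at (240,125) and (321,124), and the side view shows it level. The vise, plate and bystanders haven't moved.

Run:
```python
from h import *
tcp=np.array([.5642,-.0065,.1775]); z=tcp[2]-.0108
a=px2w('w2',240,125,z);b=px2w('w2',321,124,z); m=(a+b)/2
print(a,b,np.linalg.norm(a-b),m-tcp)
d=np.load('pics/w2.npz'); print(d['fx'],d['world_from_camera'].round(4).tolist())
# jaw from w2: also check
go([.5787-.05,.146,.13],-0.9)
```

```text
[0.62771701 0.01209477 0.1667    ] [ 0.62761226 -0.02372592  0.1667    ] 0.035820844150406504 [ 0.06346463  0.00068442 -0.0108    ]
333.80271965341984 [[-0.015, -0.9597, -0.2806, 0.6342], [-0.9999, 0.014, 0.0057, -0.0059], [-0.0015, 0.2806, -0.9598, 0.3186], [0.0, 0.0, 0.0, 1.0]]
t 4.3 pos [ 0.5642 -0.0065  0.1775] yaw -0.8 F [-0.21 -0.53 -2.47] w 0.0167 shift [-0.0374 -0.152   0.0476] turn 0.1
```

In the tool's units: -0.1515 m / 0.25 = -0.606, -0.15 m / 0.25 = -0.6.

Request:
servo_tool(
  commands=[
    [0,[-0.008,-0.06,0],0],
    [0,[-0.02,-0.16,0],0],
    [0,[-0.032,-0.28,0],0],
    [0,[-0.048,-0.4,0],0],
    [0,[-0.064,-0.5,0],0],
    [0,[-0.08,-0.572,0.008],0],
    [0,[-0.08,-0.6,0.02],0],
    [0,[-0.08,-0.606,0.04],0],
  ],
)

```text
t: 4.97
ee_pos: [0.5484, 0.1449, 0.1691]
eef_rot: [[1.0, -0.014, -0.0], [-0.014, -1.0, -0.0], [-0.0, 0.0, -1.0]]
ft_force: [0.2, -0.3, -2.5]
width: 0.0168
finger_force: 108.1
```

In the tool's units: 0.02 m / 0.25 = 0.08, 0.015 m / 0.25 = 0.06.

Request:
servo_tool(
  commands=[
    [0,[0,0,0.02],0],
    [0,[0,0,0.04],0],
    [0,[0,0,0.06],0],
    [0,[0,0,0.08],0],
    [0,[0,0,0.08],0],
    [0,[0,0,0.08],0],
    [0,[0,0,0.08],0],
    [0,[0,0,0.08],0],
  ],
)

```text
t: 5.63
ee_pos: [0.5487, 0.1442, 0.1502]
eef_rot: [[1.0, -0.016, 0.001], [-0.016, -1.0, 0.0], [0.001, -0.0, -1.0]]
ft_force: [-0.0, -0.1, -3.3]
width: 0.0167
finger_force: 108.1
```

Run:
```python
from h import *
go([.546,.1455,.14],-0.9)
d=snap('wrist','w3')
o=get_obs();print(o['eef_rot'].round(4).tolist(),o['moment'])
go([.546,.1455,.14],-0.9)
```

```text
t 5.6333 pos [0.5487 0.1442 0.1502] yaw -0.92 F [-0.02 -0.12 -3.28] w 0.0167 shift [-0.0028 -0.0013  0.0102] turn -0.02
[[0.9999, -0.0159, 0.0009], [-0.0159, -0.9999, 0.0002], [0.0009, -0.0002, -1.0]] [ 0.05784677 -0.00196836 -0.00561569]
t 5.6833 pos [0.5487 0.1443 0.1503] yaw -0.91 F [-1.24 -0.16 -3.56] w 0.0167 shift [-0.0027 -0.0012  0.0103] turn -0.01
```

View pics/w3.png

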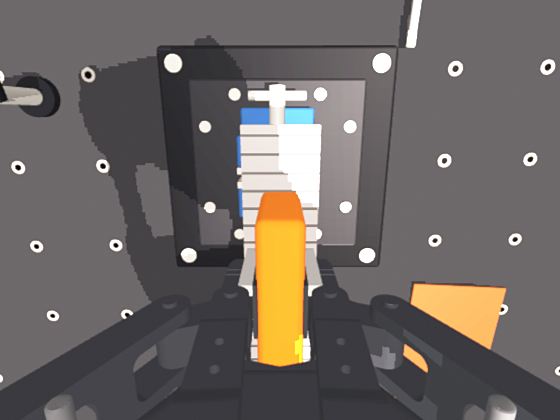

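The wrist view shows the stage screws at (173,63), (382,63), (367,256) and (189,256), and the blade front at u 241–321, v 125. The file is almost central over the stage.

Run:
```python
from h import *
p=np.array([px2w('w3',u,v,.041) for u,v in [(173,63),(382,63),(367,256),(189,256)]])
x=p[0]+p[1]-p[2]-p[3]; print(p.mean(0),np.degrees(np.arctan2(x[1],x[0])),np.linalg.norm(x)/2)
m=(px2w('w3',240.5,125,.1395)+px2w('w3',321,124.5,.1395))/2; print(m, 'file centre',m-[.065,-.001,0])
go([.546,.1455,.14],-0.9)
```

```text
[0.57777874 0.14623543 0.041     ] -0.8745670409748812 0.14604851563013382
[0.61270424 0.14356419 0.1395    ] file centre [0.54770424 0.14456419 0.1395    ]
t 5.6833 pos [0.5487 0.1443 0.1503] yaw -0.91 F [-1.24 -0.16 -3.56] w 0.0167 shift [-0.0027 -0.0012  0.0103] turn -0.01
```

In the tool's units: 0.017 m / 0.25 = 0.068, -0.003 m / 0.25 = -0.012.

Request:
servo_tool(
  commands=[
    [0,[-0.004,-0.004,0.012],0],
    [0,[-0.012,-0.008,0.028],0],
    [0,[-0.012,-0.008,0.044],0],
    [0,[-0.012,-0.008,0.056],0],
    [0,[-0.012,-0.008,0.064],0],
    [0,[-0.012,-0.008,0.068],0],
    [0,[-0.012,-0.008,0.068],0],
    [0,[-0.012,-0.008,0.068],0],
  ],
)

```text
t: 6.35
ee_pos: [0.5454, 0.1464, 0.1327]
eef_rot: [[1.0, -0.016, -0.0], [-0.016, -1.0, -0.0], [-0.0, 0.0, -1.0]]
ft_force: [-0.7, -0.6, -2.7]
width: 0.0168
finger_force: 108.1
```

In the tool's units: 0.003 m / 0.25 = 0.012, 0.0024 m / 0.25 = 0.0096.

Request:
servo_tool(
  commands=[
    [0,[0,0,0.0024],0],
    [0,[0,0,0.0048],0],
    [0,[0,0,0.0072],0],
    [0,[0,0,0.0096],0],
    [0,[0,0,0.012],0],
    [0,[0,0,0.012],0],
  ],
)

```text
t: 6.85
ee_pos: [0.5452, 0.1463, 0.1296]
eef_rot: [[1.0, -0.016, -0.0], [-0.016, -1.0, -0.0], [-0.0, 0.0, -1.0]]
ft_force: [0.9, -0.4, -4.2]
width: 0.0164
finger_force: 108.1
```

In the tool's units: 0.003 m / 0.25 = 0.012, 0.0024 m / 0.25 = 0.0096.

Request:
servo_tool(
  commands=[
    [0,[0,0,0.0024],0],
    [0,[0,0,0.0048],0],
    [0,[0,0,0.0072],0],
    [0,[0,0,0.0096],0],
    [0,[0,0,0.012],0],
    [0,[0,0,0.012],0],
  ],
)

```text
t: 7.35
ee_pos: [0.5454, 0.1464, 0.1269]
eef_rot: [[1.0, -0.016, 0.0], [-0.016, -1.0, 0.0], [0.0, -0.0, -1.0]]
ft_force: [-0.3, 0.1, -2.9]
width: 0.0169
finger_force: 108.1
```

In the tool's units: 0.003 m / 0.25 = 0.012, 0.0024 m / 0.25 = 0.0096.

Request:
servo_tool(
  commands=[
    [0,[0,0,0.0024],0],
    [0,[0,0,0.0048],0],
    [0,[0,0,0.0072],0],
    [0,[0,0,0.0096],0],
    [0,[0,0,0.012],0],
    [0,[0,0,0.012],0],
  ],
)

```text
t: 7.85
ee_pos: [0.5461, 0.1464, 0.125]
eef_rot: [[1.0, -0.016, 0.002], [-0.016, -1.0, 0.0], [0.002, -0.0, -1.0]]
ft_force: [-3.1, -1.1, 5.9]
width: 0.0167
finger_force: 109.3
```

In the tool's units: 0.032 m / 0.25 = 0.128, 0.028 m / 0.25 = 0.112.

Request:
servo_tool(
  commands=[
    [0,[0.016,0,0],0],
    [0,[0.032,0,0],0],
    [0,[0.048,0,0],0],
    [0,[0.064,0,0],0],
    [0,[0.08,0,0],0],
    [0,[0.096,0,0],0],
    [0,[0.112,0,0],0],
    [0,[0.128,0,0],0],
  ],
)

```text
t: 8.52
ee_pos: [0.5759, 0.1462, 0.1246]
eef_rot: [[1.0, -0.016, -0.003], [-0.016, -1.0, 0.0], [-0.003, -0.0, -1.0]]
ft_force: [-7.1, -0.6, 8.7]
width: 0.017
finger_force: 109.7
```

In the tool's units: 0.033 m / 0.25 = 0.132, 0.016 m / 0.25 = 0.064.

Request:
servo_tool(
  commands=[
    [0,[0.016,0,-0.0012],0],
    [0,[0.032,0,-0.0024],0],
    [0,[0.048,0,-0.0032],0],
    [0,[0.064,0,-0.004],0],
    [0,[0.08,0,-0.004],0],
    [0,[0.096,0,-0.004],0],
    [0,[0.112,0,-0.004],0],
    [0,[0.132,0,-0.004],0],
  ],
)

```text
t: 9.18
ee_pos: [0.6087, 0.1456, 0.1249]
eef_rot: [[1.0, -0.016, -0.004], [-0.016, -1.0, 0.0], [-0.004, -0.0, -1.0]]
ft_force: [-5.0, -0.1, 4.6]
width: 0.0168
finger_force: 109.5
```

In the tool's units: -0.016 m / 0.25 = -0.064, 0.002 m / 0.25 = 0.008.

Request:
servo_tool(
  commands=[
    [0,[0.008,0,-0.004],0],
    [0,[0.012,0,-0.012],0],
    [0,[0.012,0,-0.024],0],
    [0,[0.012,0,-0.04],0],
    [0,[0.012,0,-0.056],0],
    [0,[0.012,0,-0.064],0],
    [0,[0.012,0,-0.064],0],
  ],
)

```text
t: 9.77
ee_pos: [0.6139, 0.1454, 0.1416]
eef_rot: [[1.0, -0.016, 0.002], [-0.016, -1.0, 0.0], [0.002, -0.0, -1.0]]
ft_force: [1.0, 0.7, -4.3]
width: 0.0169
finger_force: 108.5
```

In the tool's units: -0.068 m / 0.25 = -0.272, -0.065 m / 0.25 = -0.26.

Request:
servo_tool(
  commands=[
    [0,[-0.04,0,0],0],
    [0,[-0.1,0,0],0],
    [0,[-0.16,0,0],0],
    [0,[-0.22,0,0],0],
    [0,[-0.26,0,0],0],
    [0,[-0.272,0,0],0],
    [0,[-0.272,0,0],0],
    [0,[-0.272,0,0],0],
  ],
)

```text
t: 10.43
ee_pos: [0.5458, 0.1465, 0.1411]
eef_rot: [[1.0, -0.016, 0.001], [-0.016, -1.0, 0.0], [0.001, -0.0, -1.0]]
ft_force: [0.0, -0.3, -3.3]
width: 0.0165
finger_force: 108.4
```

In the tool's units: 0.0125 m / 0.25 = 0.05, 0.011 m / 0.25 = 0.044.

Request:
servo_tool(
  commands=[
    [0,[0,0,0.016],0],
    [0,[0,0,0.032],0],
    [0,[0,0,0.044],0],
    [0,[0,0,0.05],0],
    [0,[0,0,0.05],0],
    [0,[0,0,0.05],0],
  ],
)

```text
t: 10.93
ee_pos: [0.5453, 0.1463, 0.1279]
eef_rot: [[1.0, -0.016, -0.001], [-0.016, -1.0, -0.0], [-0.001, 0.0, -1.0]]
ft_force: [0.8, 0.2, -3.4]
width: 0.0162
finger_force: 108.4
```

In the tool's units: 0.004 m / 0.25 = 0.016, 0.0032 m / 0.25 = 0.0128.

Request:
servo_tool(
  commands=[
    [0,[0,0,0.0032],0],
    [0,[0,0,0.0064],0],
    [0,[0,0,0.0096],0],
    [0,[0,0,0.0128],0],
    [0,[0,0,0.016],0],
    [0,[0,0,0.016],0],
    [0,[0,0,0.016],0],
  ],
)

```text
t: 11.52
ee_pos: [0.5461, 0.1464, 0.1254]
eef_rot: [[1.0, -0.016, 0.002], [-0.016, -1.0, 0.0], [0.002, -0.0, -1.0]]
ft_force: [-1.0, -0.7, 4.8]
width: 0.0167
finger_force: 109.1
```

In the tool's units: 0.032 m / 0.25 = 0.128, 0.016 m / 0.25 = 0.064.

Request:
servo_tool(
  commands=[
    [0,[0.016,0,0],0],
    [0,[0.032,0,0],0],
    [0,[0.048,0,-0.0004],0],
    [0,[0.064,0,-0.0008],0],
    [0,[0.08,0,-0.0012],0],
    [0,[0.096,0,-0.0016],0],
    [0,[0.112,0,-0.002],0],
    [0,[0.128,0,-0.002],0],
  ],
)

```text
t: 12.18
ee_pos: [0.5757, 0.1461, 0.1249]
eef_rot: [[1.0, -0.016, -0.004], [-0.016, -1.0, 0.0], [-0.004, -0.0, -1.0]]
ft_force: [-6.1, 0.3, 5.9]
width: 0.0169
finger_force: 109.5
```

Request:
servo_tool(
  commands=[
    [0,[0.016,0,0],0],
    [0,[0.032,0,0],0],
    [0,[0.048,0,0],0],
    [0,[0.064,0,0],0],
    [0,[0.08,0,0],0],
    [0,[0.096,0,0],0],
    [0,[0.112,0,0],0],
    [0,[0.132,0,0],0],
  ],
)

```text
t: 12.85
ee_pos: [0.6083, 0.1456, 0.1247]
eef_rot: [[1.0, -0.016, -0.005], [-0.016, -1.0, 0.0], [-0.005, -0.0, -1.0]]
ft_force: [-6.2, 0.3, 6.6]
width: 0.0164
finger_force: 109.5
```

In the tool's units: -0.016 m / 0.25 = -0.064, -0.014 m / 0.25 = -0.056.

Request:
servo_tool(
  commands=[
    [0,[0.008,0,-0.004],0],
    [0,[0.012,0,-0.012],0],
    [0,[0.012,0,-0.024],0],
    [0,[0.012,0,-0.04],0],
    [0,[0.012,0,-0.056],0],
    [0,[0.012,0,-0.064],0],
    [0,[0.012,0,-0.064],0],
  ],
)

```text
t: 13.43
ee_pos: [0.6139, 0.1454, 0.1416]
eef_rot: [[1.0, -0.016, 0.002], [-0.016, -1.0, 0.0], [0.002, -0.0, -1.0]]
ft_force: [0.5, 0.7, -3.6]
width: 0.0168
finger_force: 108.5
```

In the tool's units: -0.068 m / 0.25 = -0.272, -0.065 m / 0.25 = -0.26.

Request:
servo_tool(
  commands=[
    [0,[-0.04,0,0],0],
    [0,[-0.1,0,0],0],
    [0,[-0.16,0,0],0],
    [0,[-0.22,0,0],0],
    [0,[-0.26,0,0],0],
    [0,[-0.272,0,0],0],
    [0,[-0.272,0,0],0],
    [0,[-0.272,0,0],0],
  ],
)

```text
t: 14.1
ee_pos: [0.5458, 0.1464, 0.1411]
eef_rot: [[1.0, -0.016, 0.001], [-0.016, -1.0, 0.0], [0.001, -0.0, -1.0]]
ft_force: [0.6, 0.1, -3.4]
width: 0.0166
finger_force: 108.5
```

In the tool's units: 0.0125 m / 0.25 = 0.05, 0.011 m / 0.25 = 0.044.

Request:
servo_tool(
  commands=[
    [0,[0,0,0.016],0],
    [0,[0,0,0.032],0],
    [0,[0,0,0.044],0],
    [0,[0,0,0.05],0],
    [0,[0,0,0.05],0],
    [0,[0,0,0.05],0],
  ],
)

```text
t: 14.6
ee_pos: [0.5453, 0.1463, 0.1279]
eef_rot: [[1.0, -0.016, -0.001], [-0.016, -1.0, -0.0], [-0.001, 0.0, -1.0]]
ft_force: [0.5, 0.2, -2.4]
width: 0.0166
finger_force: 108.5
```

In the tool's units: 0.004 m / 0.25 = 0.016, 0.0032 m / 0.25 = 0.0128.

Request:
servo_tool(
  commands=[
    [0,[0,0,0.0032],0],
    [0,[0,0,0.0064],0],
    [0,[0,0,0.0096],0],
    [0,[0,0,0.0128],0],
    [0,[0,0,0.016],0],
    [0,[0,0,0.016],0],
    [0,[0,0,0.016],0],
  ],
)

```text
t: 15.18
ee_pos: [0.5461, 0.1464, 0.1254]
eef_rot: [[1.0, -0.016, 0.002], [-0.016, -1.0, 0.0], [0.002, -0.0, -1.0]]
ft_force: [-1.5, -1.1, 3.6]
width: 0.0168
finger_force: 109.1
```

In the tool's units: 0.032 m / 0.25 = 0.128, 0.016 m / 0.25 = 0.064.

Request:
servo_tool(
  commands=[
    [0,[0.016,0,0],0],
    [0,[0.032,0,0],0],
    [0,[0.048,0,-0.0004],0],
    [0,[0.064,0,-0.0008],0],
    [0,[0.08,0,-0.0012],0],
    [0,[0.096,0,-0.0016],0],
    [0,[0.112,0,-0.002],0],
    [0,[0.128,0,-0.002],0],
  ],
)

```text
t: 15.85
ee_pos: [0.5758, 0.1461, 0.125]
eef_rot: [[1.0, -0.016, -0.004], [-0.016, -1.0, 0.0], [-0.004, -0.0, -1.0]]
ft_force: [-6.9, 0.7, 6.4]
width: 0.0167
finger_force: 109.5
```

In the tool's units: 0.033 m / 0.25 = 0.132, 0.016 m / 0.25 = 0.064.

Request:
servo_tool(
  commands=[
    [0,[0.016,0,0],0],
    [0,[0.032,0,0],0],
    [0,[0.048,0,0],0],
    [0,[0.064,0,0],0],
    [0,[0.08,0,0],0],
    [0,[0.096,0,0],0],
    [0,[0.112,0,0],0],
    [0,[0.132,0,0],0],
  ],
)

```text
t: 16.52
ee_pos: [0.6082, 0.1456, 0.1247]
eef_rot: [[1.0, -0.016, -0.005], [-0.016, -1.0, 0.0], [-0.005, -0.0, -1.0]]
ft_force: [-6.0, 0.2, 6.6]
width: 0.0167
finger_force: 109.5
```

In the tool's units: -0.016 m / 0.25 = -0.064, -0.014 m / 0.25 = -0.056.

Request:
servo_tool(
  commands=[
    [0,[0.008,0,-0.004],0],
    [0,[0.012,0,-0.012],0],
    [0,[0.012,0,-0.024],0],
    [0,[0.012,0,-0.04],0],
    [0,[0.012,0,-0.056],0],
    [0,[0.012,0,-0.064],0],
    [0,[0.012,0,-0.064],0],
  ],
)

```text
t: 17.1
ee_pos: [0.6139, 0.1453, 0.1416]
eef_rot: [[1.0, -0.016, 0.002], [-0.016, -1.0, 0.0], [0.002, -0.0, -1.0]]
ft_force: [1.6, -0.3, -3.7]
width: 0.0164
finger_force: 108.5
```

In the tool's units: -0.068 m / 0.25 = -0.272, -0.065 m / 0.25 = -0.26.

Request:
servo_tool(
  commands=[
    [0,[-0.04,0,0],0],
    [0,[-0.1,0,0],0],
    [0,[-0.16,0,0],0],
    [0,[-0.22,0,0],0],
    [0,[-0.26,0,0],0],
    [0,[-0.272,0,0],0],
    [0,[-0.272,0,0],0],
    [0,[-0.272,0,0],0],
  ],
)

```text
t: 17.77
ee_pos: [0.5458, 0.1464, 0.1411]
eef_rot: [[1.0, -0.016, 0.001], [-0.016, -1.0, 0.0], [0.001, -0.0, -1.0]]
ft_force: [0.1, 0.1, -3.1]
width: 0.017
finger_force: 108.5
```

Request:
servo_tool(
  commands=[
    [0,[0,0,0.016],0],
    [0,[0,0,0.032],0],
    [0,[0,0,0.044],0],
    [0,[0,0,0.05],0],
    [0,[0,0,0.05],0],
    [0,[0,0,0.05],0],
  ],
)

```text
t: 18.27
ee_pos: [0.5453, 0.1463, 0.1279]
eef_rot: [[1.0, -0.016, -0.001], [-0.016, -1.0, -0.0], [-0.001, 0.0, -1.0]]
ft_force: [-0.4, -0.1, -3.3]
width: 0.0171
finger_force: 108.5
```

Request:
servo_tool(
  commands=[
    [0,[0,0,0.0032],0],
    [0,[0,0,0.0064],0],
    [0,[0,0,0.0096],0],
    [0,[0,0,0.0128],0],
    [0,[0,0,0.016],0],
    [0,[0,0,0.016],0],
    [0,[0,0,0.016],0],
  ],
)

```text
t: 18.85
ee_pos: [0.5461, 0.1465, 0.1254]
eef_rot: [[1.0, -0.016, 0.002], [-0.016, -1.0, 0.0], [0.002, -0.0, -1.0]]
ft_force: [-1.4, -0.1, 4.8]
width: 0.0167
finger_force: 109.1
```

Now the fourth stroke as insurance, then lift and a wrist picture to check the file hasn't slipped in the fingers.

Request:
servo_tool(
  commands=[
    [0,[0.016,0,0],0],
    [0,[0.032,0,0],0],
    [0,[0.048,0,-0.0004],0],
    [0,[0.064,0,-0.0008],0],
    [0,[0.08,0,-0.0012],0],
    [0,[0.096,0,-0.0016],0],
    [0,[0.112,0,-0.002],0],
    [0,[0.128,0,-0.002],0],
  ],
)

```text
t: 19.52
ee_pos: [0.5758, 0.1461, 0.125]
eef_rot: [[1.0, -0.016, -0.004], [-0.016, -1.0, 0.0], [-0.004, -0.0, -1.0]]
ft_force: [-6.4, 0.9, 5.6]
width: 0.0167
finger_force: 109.5
```

In the tool's units: 0.033 m / 0.25 = 0.132, 0.016 m / 0.25 = 0.064.

Request:
servo_tool(
  commands=[
    [0,[0.016,0,0],0],
    [0,[0.032,0,0],0],
    [0,[0.048,0,0],0],
    [0,[0.064,0,0],0],
    [0,[0.08,0,0],0],
    [0,[0.096,0,0],0],
    [0,[0.112,0,0],0],
    [0,[0.132,0,0],0],
  ],
)

```text
t: 20.18
ee_pos: [0.6083, 0.1456, 0.1247]
eef_rot: [[1.0, -0.016, -0.005], [-0.016, -1.0, 0.0], [-0.005, -0.0, -1.0]]
ft_force: [-6.3, -0.6, 6.2]
width: 0.0168
finger_force: 109.5
```

In the tool's units: -0.035 m / 0.25 = -0.14, -0.025 m / 0.25 = -0.1.

Request:
servo_tool(
  commands=[
    [0,[0.008,0,-0.004],0],
    [0,[0.012,0,-0.012],0],
    [0,[0.012,0,-0.028],0],
    [0,[0.012,0,-0.06],0],
    [0,[0.012,0,-0.1],0],
    [0,[0.012,0,-0.14],0],
    [0,[0.012,0,-0.14],0],
    [0,[0.012,0,-0.14],0],
  ],
)

```text
t: 20.85
ee_pos: [0.6145, 0.1455, 0.1617]
eef_rot: [[1.0, -0.016, 0.003], [-0.016, -1.0, 0.001], [0.003, -0.001, -1.0]]
ft_force: [-0.8, 0.4, -3.1]
width: 0.0166
finger_force: 108.5
```

Run:
```python
from h import *
snap('wrist','w4')
a=cv2.imread('pics/w3.png')[60:420,120:440];b=cv2.imread('pics/w4.png')[60:420,120:440]
cv2.imwrite('pics/c4.png',cv2.hconcat([a,b]))
go([.5792,-.158,.16],8.7)
```

```text
t 20.9 pos [0.6138 0.1454 0.1606] yaw -0.9 F [ 0.59 -0.63 -2.54] w 0.0166 shift [-0.0298  0.3039  0.0005] turn -9.6
```

View pics/c4.png

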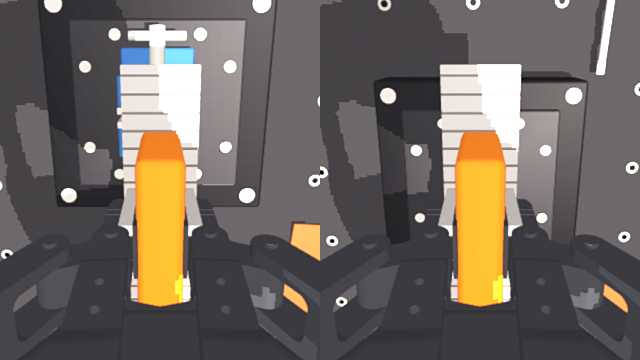

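The two views match, with the blade front at v≈65 in both, so the file hasn't slipped. I'll carry it to the mat.

In the tool's units: 0.22 m / 0.25 = 0.88, 0.19 m / 0.25 = 0.76, -9.6 degrees / 120 = -0.08.

Request:
servo_tool(
  commands=[
    [0,[-0.008,0.06,0],0],
    [0,[-0.016,0.16,0],0],
    [0,[-0.028,0.28,0],-0.0083],
    [0,[-0.04,0.4,0],-0.025],
    [0,[-0.052,0.52,0],-0.0417],
    [0,[-0.064,0.64,0],-0.0583],
    [0,[-0.076,0.76,0],-0.075],
    [0,[-0.088,0.88,0],-0.08],
  ],
)

```text
t: 21.57
ee_pos: [0.5866, -0.0763, 0.1591]
eef_rot: [[0.988, 0.153, -0.001], [0.153, -0.988, -0.0], [-0.001, -0.0, -1.0]]
ft_force: [1.1, -0.4, -3.7]
width: 0.0168
finger_force: 108.1
```

Run:
```python
from h import *
go([.580,-.1585,.08],8.7)
```

```text
t 21.5667 pos [ 0.5866 -0.0763  0.1591] yaw 8.79 F [ 1.08 -0.4  -3.73] w 0.0168 shift [-0.019   0.0802  0.0791] turn 0.09
```

In the tool's units: 0.08 m / 0.25 = 0.32, -0.019 m / 0.25 = -0.076.

Request:
servo_tool(
  commands=[
    [0,[-0.024,0.1,0.02],0],
    [0,[-0.048,0.192,0.06],0],
    [0,[-0.068,0.26,0.12],0],
    [0,[-0.076,0.3,0.2],0],
    [0,[-0.076,0.316,0.26],0],
    [0,[-0.076,0.316,0.312],0],
    [0,[-0.076,0.316,0.32],0],
    [0,[-0.076,0.316,0.32],0],
  ],
)

```text
t: 22.23
ee_pos: [0.5795, -0.1548, 0.0781]
eef_rot: [[0.988, 0.151, -0.003], [0.151, -0.989, 0.001], [-0.003, -0.002, -1.0]]
ft_force: [-0.0, -0.2, -3.3]
width: 0.0166
finger_force: 108.1
```

Run:
```python
from h import *
go([.580,-.1585,.0215],8.7)
snap('wrist','w5')
go([.580,-.1585,.0215],8.7)
```

```text
t 22.2333 pos [ 0.5795 -0.1548  0.0781] yaw 8.7 F [-0.04 -0.2  -3.27] w 0.0166 shift [0.0002 0.0038 0.0566] turn -0.0
t 22.2833 pos [ 0.5806 -0.1549  0.0794] yaw 8.72 F [ 0.48 -0.41 -2.65] w 0.0165 shift [-0.0011  0.0035  0.0579] turn 0.02
```

View pics/w5.png

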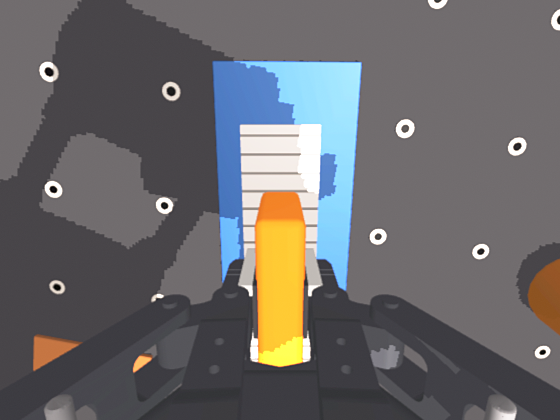

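The file is aligned over the mat: the mat's front edge spans u 213–361 and the blade 241–321, so I'll shift about 3 mm to the right as I lower it.

In the tool's units: 0.0545 m / 0.25 = 0.218, 0.0035 m / 0.25 = 0.014.

Request:
servo_tool(
  commands=[
    [0,[-0.004,0.008,0.04],0],
    [0,[-0.004,0.014,0.1],0],
    [0,[-0.004,0.014,0.152],0],
    [0,[-0.004,0.014,0.188],0],
    [0,[-0.004,0.014,0.208],0],
    [0,[-0.004,0.014,0.218],0],
    [0,[-0.004,0.014,0.218],0],
    [0,[-0.004,0.014,0.218],0],
  ],
)

```text
t: 22.95
ee_pos: [0.581, -0.159, 0.0256]
eef_rot: [[0.988, 0.151, 0.001], [0.151, -0.988, -0.0], [0.001, 0.0, -1.0]]
ft_force: [-0.2, -0.2, -4.4]
width: 0.0166
finger_force: 108.1
```

In the tool's units: 0.002 m / 0.25 = 0.008, 0.001 m / 0.25 = 0.004.

Request:
servo_tool(
  commands=[
    [0,[0,0,0.002],0],
    [0,[0,0,0.004],0],
    [0,[0,0,0.006],0],
    [0,[0,0,0.008],0],
    [0,[0,0,0.008],0],
  ],
)

```text
t: 23.37
ee_pos: [0.5806, -0.1589, 0.0234]
eef_rot: [[0.988, 0.151, 0.0], [0.151, -0.988, -0.0], [0.0, 0.0, -1.0]]
ft_force: [-1.2, -0.2, -3.3]
width: 0.0165
finger_force: 108.1
```

In the tool's units: 0.0025 m / 0.25 = 0.01, 0.002 m / 0.25 = 0.008.

Request:
servo_tool(
  commands=[
    [0,[0,0,0.002],0],
    [0,[0,0,0.004],0],
    [0,[0,0,0.006],0],
    [0,[0,0,0.008],0],
    [0,[0,0,0.01],0],
    [0,[0,0,0.01],0],
  ],
)

```text
t: 23.87
ee_pos: [0.5805, -0.1589, 0.0218]
eef_rot: [[0.988, 0.151, -0.0], [0.151, -0.988, 0.0], [-0.0, -0.0, -1.0]]
ft_force: [-5.0, 1.4, 5.6]
width: 0.0168
finger_force: 109.6
```

Contact with the mat felt at about 8 N. Releasing.

Request:
servo_tool(
  commands=[
    [0.02,[0,0,0],0],
    [0.03,[0,0,0],0],
    [0.04,[0,0,0],0],
    [0.05,[0,0,0],0],
    [0.06,[0,0,0],0],
    [0.06,[0,0,0],0],
    [0.06,[0,0,0],0],
  ],
  force=20,
)

```text
t: 24.45
ee_pos: [0.5806, -0.1589, 0.0207]
eef_rot: [[0.989, 0.151, -0.0], [0.151, -0.989, 0.0], [0.0, -0.0, -1.0]]
ft_force: [0.3, -0.5, 0.3]
width: 0.0602
finger_force: 0.0
```

In the tool's units: -0.14 m / 0.25 = -0.56, -0.135 m / 0.25 = -0.54.

Request:
servo_tool(
  commands=[
    [0.06,[0,0,-0.04],0],
    [0.06,[0,0,-0.12],0],
    [0.06,[0,0,-0.22],0],
    [0.06,[0,0,-0.32],0],
    [0.06,[0,0,-0.44],0],
    [0.06,[0,0,-0.54],0],
    [0.06,[0,0,-0.56],0],
    [0.06,[0,0,-0.56],0],
  ],
)

```text
t: 25.12
ee_pos: [0.5827, -0.1596, 0.1646]
eef_rot: [[0.988, 0.151, 0.006], [0.151, -0.988, -0.002], [0.006, 0.003, -1.0]]
ft_force: [-0.2, 0.6, -0.9]
width: 0.0606
finger_force: 0.0
```

Run:
```python
from h import *
snap('wrist','w6'); snap('side','s6')
a=cv2.imread('pics/w6.png')[:, 60:500]; b=cv2.imread('pics/s6.png')[60:400,120:400]
cv2.imwrite('pics/c6.png',cv2.hconcat([a,cv2.resize(b,(346,420))]))
```

```text
(no output)
```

View pics/c6.png

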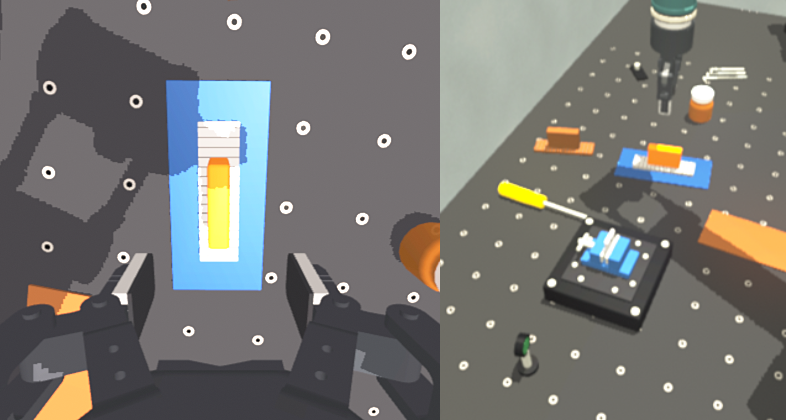

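The file lies centred, straight and released on the mat, with the blade at (198–240,121) to (200–239,262) inside the mat. The bystanders haven't moved.

```bash
python3 -c "
from station import *
print(finish_job())"
```

```text
the job is handed in; nothing more can be done
None
```

The job is handed in: I made four forward strokes of about 8–12 N on the plate edge (one spare), lifting the file clear each time, then laid it teeth down and released along the middle of the blue mat, with the screwdriver, lens post and jar where they were; no verdict came back.

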